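Post a spent drone battery through the return box flap

TASK

Dispose of the spent drone battery lying on the shelf of the battery return box: push the box's self-closing flap well open with one finger and keep it open with that finger while the other finger pushes the battery along the shelf and over its edge into the box, then let the flap close by itself. Only push: do not pinch, lift or crush the battery, never use the battery itself to open the flap or let the flap fall on it, and leave the tester beside it and everything else on the bench where they are.

Things in the scene. Friction and masses are not known exactly. Their poses are not given: they have to be found in the camera images.
- return_box: White bench-top battery return box with clear windows, fixed, 254 (x) x 240 (y) x 190 mm high. Origin: centre of its underside, on the bench; x points from its open front (robot's side) to its back, z up. In front an open level feed shelf, 140 mm up, from x = -127 to -42 mm, no rim in front, side rails 6 mm high (inner faces y = +-115 mm); then the sloping flap; hollow below.
- flap (a joint): Aluminium flap, 222 mm wide (box y), 117 mm from hinge to free edge, 3 mm thick, hinged along its rear, upper edge. 0 = shut: slopes down 22 degrees from the hinge to the shelf's inner edge. Grows (rad) as it is pushed down and inwards, to a stop at 1.1, hanging almost straight down. A spring shuts it: 1 N at the free edge starts it, 2.5 N holds it fully open, more nearer the hinge.
- shelf_edge (a point): Middle of the feed shelf's inner edge, on its upper face (box x = -42, y = 0, z = 140 mm). Beyond it the battery falls into the box, onto a ramp 65 mm down to 12 mm above the bench.
- hinge_mid (a point): Middle of the flap's hinge line (box x = +67, y = 0, z = 185 mm), a steel rod of 9 mm diameter along box y; the flat deck behind it is 190 mm high. A finger pointing straight down onto the flap, tip 5 mm above shelf height, has the flap about 0.4 rad open when its far side is 40 mm in front of this line, and about 0.7 rad at 20 mm.
- flap_edge (a point): Middle of the flap's free edge; moves with the flap. The box's side plates, at both ends of the flap, stand about 5 mm above the shut flap.
- pack: The spent battery: a flat black cartridge lying on the feed shelf, 34 (its x) x 62 (its y) x 14 mm (z), about 40 g, origin at the centre of its underside. A long side faces the flap, roughly square to it; it lies on the left or the right half of the shelf.
- tester: Battery tester on the other half of the feed shelf, to be left there: grey block, 36 (x) x 44 (y) x 26 mm high, with a small display and two round buttons on top; origin at the centre of its underside.
- drone: Small four-rotor drone with round black rotor guards, about 107 x 107 x 28 mm, on the bench beside the box (left); origin under its centre. Leave alone.
- solder_reel: Steel reel, 52 mm diameter, 30 mm high, standing flat on the bench beside the box (right); origin under its centre. Leave alone.
- screwdriver: Screwdriver, 130 mm long, lying on the bench in front of the box. Leave alone.
- spare_pack: A good battery of the same shape as the spent one, lying on the bench far left, near the charger. Leave alone.
- screw_cup: Small steel cup, 64 mm diameter, 45 mm high, on the bench far right. Leave alone.
- multimeter: Black multimeter, 140 x 70 x 38 mm, on the bench far right. Leave alone.
Things that resemble listed ones, but are neither listed nor needed, are in the scene too. Leave any orange look-alike of the pack alone.

How it is judged:
On the way, in this order (a step that is already met when the one before it is completed fails the run):
1. a finger pushes the flap open while the battery still lies on the shelf (value of joint flap above 0.25 rad and contact force between the fingers and flap above 0.1 N and z of pack in the frame of shelf_edge above -0.004 m and x of pack in the frame of shelf_edge below 0 m).
2. the battery has dropped into the box while a finger still holds the flap open (value of joint flap above 0.3 rad and contact force between the fingers and flap above 0.1 N and z of pack in the frame of shelf_edge below -0.04 m and x of pack in the frame of shelf_edge above -0.01 m), for 0.05 s.
At the end, for the whole second after the job is handed in: The battery lies at rest inside the box, more than 50 mm below the shelf; the flap is shut (within 0.05 rad); the tester is still on the shelf, within 20 mm of where it was (z of pack in the frame of shelf_edge below -0.05 m and x of pack in the frame of return_box between -0.06 and 0.127 m and y of pack in the frame of return_box between -0.12 and 0.12 m and z of pack in the frame of return_box above 0 m and linear speed of pack below 0.03 m/s and value of joint flap below 0.05 rad and z of tester in the frame of shelf_edge above -0.005 m and distance of tester from where it was at the start of the episode below 0.02 m); the robot touches nothing.
It fails at once if the battery is lifted more than 12 mm off the shelf (z of pack in the frame of shelf_edge above 0.012 m).
It fails at once if a finger squeezes, hits or presses the battery with more than 8 N (contact force between the fingers and pack above 8 N).
It fails at once if the battery touches the flap while that is less than 0.25 rad open (battery used to open it, or flap let fall on it) (contact force between flap and pack above 0.3 N and value of joint flap below 0.25 rad).
It fails at once if the tester is moved more than 20 mm (distance of tester from where it was at the start of the episode above 0.02 m).
It fails at once if another thing on the bench is moved more than 30 mm (distance of any of drone, solder_reel, screwdriver, spare_pack, screw_cup, multimeter from where it was at the start of the episode above 0.03 m).
It also fails if it takes over 35 s, if anything falls off the work surface, if the arm or the gripper's body presses on something with over 40 N, if the wrist force passes 120 N, or if a joint passes its speed limit or range.

ROBOT

A 7-joint arm with a two-finger parallel gripper is mounted at the origin on the work surface. World frame = base frame: x ahead of the robot, y to its left, z up, the work surface at z = 0. Lengths are in m, angles in rad, forces in N, time in s.
With the tool pointing down it reaches from about 0.425 to 0.925 m from the base axis. Payload 6.8 kg.
Tool frame: the origin (TCP) lies at the very end of the fingers, on their centre line; the grasp point (between the pads) lies 19 mm behind it; z points along the fingers, x is the direction in which the jaws open and shut, and the axes are right-handed (so a half turn about z gives the same grasp; the last joint's range is limited). The gripper opens to 85 mm and grips with 20 to 120 N. Pads are 22 mm wide; open, the fingers measure 114 mm over their backs; the gripper's body (76 mm by 85 mm) begins 54 mm behind the grasp point. The pads swing forward as they close: fully open they stand 13 mm farther back than shut.
Start: joints at [1.076, 0.477, 0.022, 1.555, -0.011, 1.109, -0.083], TCP at [0.255, -0.625, 0.207] pointing down, gripper open.
Joint ranges: [-2.96, 2.96], [-0.34, 2.1], [-1.41, 1.46], [0.24, 2.44], [-1.37, 4.51], [0.17, 1.92], [-2.96, 2.96]. Speed limits (rad/s): [2.39, 2.39, 3.14, 3.14, 3.14, 3.14, 3.14].

INTERFACE

Orientations are given as a rotation vector (axis times angle).
In Python, from bench import * gives the robot as it stands.
- The arm moves only by the tool servo_tool, never from a script. Its argument "increments" is one flat list of numbers, 7 for each row, row after row: the shift along the tool's x, y, z in mm, then the turn, a rotation vector about the tool's x, y, z in rad, then the finger opening in mm, from 0 to 85.4. In form: [tx, ty, tz, wx, wy, wz, fingers, tx, ty, tz, wx, wy, wz, fingers, ...]. A call has exactly 8 rows; each row shifts and turns the commanded pose from where the row before left it, along the tool's axes as they then stand; what a row does not reach is not made up. A row lasts 1/8 s, in which the tool goes at most 62.5 mm and 10.7 degrees, less where a joint would pass 70% of its speed; a pose out of reach is approached as far as the arm can. A call is refused whole if a number of a shift passes 62.5 or a number of a turn 0.188, either way. A call with a gripper value outside its range is refused whole. The fingers move at their own pace and stop on an object; "squeeze" is the grip in N (left out, the last holds). Time passes only in rows, so rows that do not move let the fingers close, or fill a call up. It gives the time, the measured TCP pose, the force and the opening at its end, in the units of the state.
- get_obs(): the state, without advancing time (a new reading comes with each control period).
- grab_frame(name): name is "scene" or "top"; returns (picture, depth): 420x560x3 uint8, red, green, blue; 420x560 float32, m along the optical axis (not along the pixel's ray), 0 where there is no reading.
- calibration(name): a dict with "fx", "fy", "cx", "cy" (pixels), "k1" (the pictures are not rectified: a ray, as slopes to the right and down, at radius r is drawn at 1 + k1 r^2 times it, then the intrinsics apply), "eye" and "orientation" of the camera in the world. Camera axes: x right, y up, looking along -z (the intrinsics and any distortion apply to the point x, -y, -z); pixel columns grow to the right and rows downward; lengths in m; the calibration is good to about 2 mm. A picture is of the moment at which its call begins. calibration takes no time and is no camera call.
- hand_in(): hands the job in, once; it reports no verdict.
The state is a dict: "clock": time; "joints": joint angles; "qvel": joint speeds; "tau": joint torques, N m; "tcp_pos": TCP position; "orientation": TCP orientation; "contact_force": force on the tool from outside, world axes, zero at the start; "moment": the same for the moment, N m; "grip_width": finger opening in m.
Only numpy, scipy, OpenCV 4.12 (cv2) and the standard library are available. Lean on these libraries where they do the work, as an engineer would, in place of code of your own. Each camera call takes 0.05 s, during which the arm holds its last target.

## Working session

There is one attempt and no reset: what is moved stays moved. The work goes in short steps, Python scripts to look and compute and a tool call to move; the robot and the scene stay as the last step left them, time stands still between calls to the robot, and variables do not carry over. Pictures are saved under pics/ and viewed, and the job is handed in when it is done.

Besides the shell and the picture viewer there is one more tool, called after "Request:" by a JSON object that holds its "method" and its "body". servo_tool: Moves the arm, as the interface text tells. Its arguments: {"type":"object","properties":{"increments":{"type":"array","items":{"type":"number"}},"squeeze":{"type":"number"}},"required":["increments"]}

```bash
ls; mkdir -p pics
python3 - <<'E'
from bench import *
import cv2,numpy as np
o=get_obs();print({k:np.round(v,3) for k,v in o.items()})
for n in("scene","top"):
    im,d=grab_frame(n);cv2.imwrite(f"pics/{n}0.png",cv2.cvtColor(im,cv2.COLOR_RGB2BGR));np.savez(f"{n}0.npz",im=im,d=d);print(calibration(n))
E
```

```text
pics
{'clock': np.float64(0.0), 'joints': array([ 1.076,  0.478,  0.022,  1.556, -0.011,  1.109, -0.083]), 'qvel': array([ 0.   , -0.   ,  0.001,  0.   ,  0.001, -0.001, -0.001]), 'tau': array([ 0.0000e+00, -5.9646e+01,  1.6080e+00, -2.8119e+01,  1.2000e-02,
        9.0000e-03,  0.0000e+00]), 'tcp_pos': array([ 0.254, -0.625,  0.206]), 'orientation': array([-2.606,  1.753,  0.003]), 'contact_force': array([-0.118,  0.221,  0.653]), 'moment': array([-0.052, -0.034, -0.034]), 'grip_width': np.float64(0.086)}
{'fx': 531.7261166646622, 'fy': 531.7261166646622, 'cx': 281.2136292159822, 'cy': 203.86957483078214, 'k1': -0.048422014036685286, 'eye': array([1.28986961, 0.22362174, 1.41100801]), 'orientation': array([0.39057618, 0.52948858, 1.75875502])}
{'fx': 425.37931647104557, 'fy': 425.37931647104557, 'cx': 282.987039833121, 'cy': 209.1954511482746, 'k1': -0.08164429998802729, 'eye': array([0.41671269, 0.00532636, 1.22971444]), 'orientation': array([ 0.06148072, -0.04653067, -1.59757676])}
```

View pics/scene0.png

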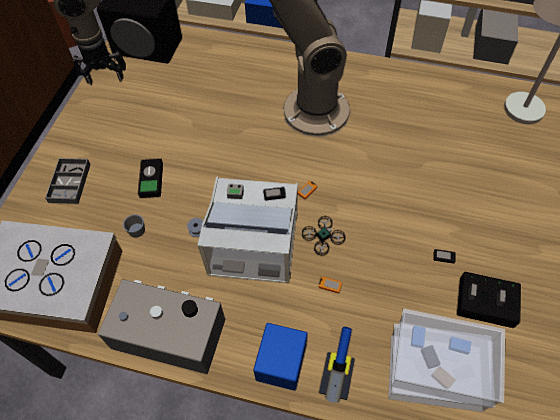

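View pics/top0.png

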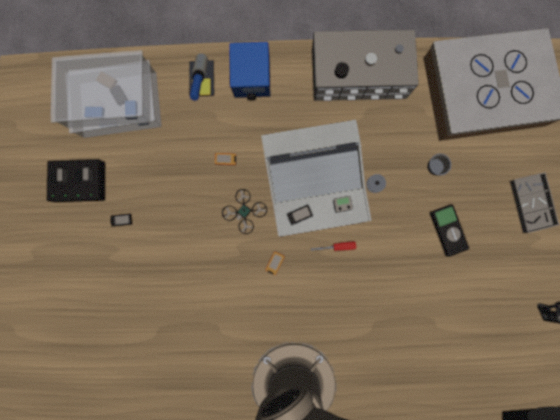

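The top view shows the box near (316,178), the pack at (300,214) on the left half, and the tester at (343,203) on the right half. I'll enlarge this area and measure it.

```bash
cat > h.py <<'E'
import numpy as np,cv2
from scipy.spatial.transform import Rotation as R
def ray(c,uv):
    p=cv2.undistortPoints(np.array(uv,float).reshape(-1,1,2),np.array([[c['fx'],0,c['cx']],[0,c['fy'],c['cy']],[0,0,1]]),np.array([c['k1'],0,0,0,0]))[:,0]
    d=np.c_[p[:,0],-p[:,1],-np.ones(len(p))]
    return R.from_rotvec(c['orientation']).apply(d)
def onplane(c,uv,z):
    d=ray(c,uv);return c['eye']+d*((z-c['eye'][2])/d[:,2])[:,None]
def depthpt(c,uv,dd):
    return c['eye']+ray(c,uv)*np.asarray(dd)[:,None]
def proj(c,P):
    q=R.from_rotvec(c['orientation']).inv().apply(np.atleast_2d(P)-c['eye'])
    s=np.c_[q[:,0],-q[:,1]]/-q[:,2:3];r2=(s**2).sum(1,keepdims=True);s=s*(1+c['k1']*r2)
    return s*c['fx']+[c['cx'],c['cy']]
E
python3 - <<'E'
import cv2
a=cv2.imread('pics/top0.png')[115:245,255:385];cv2.imwrite('pics/tc.png',cv2.resize(a,None,fx=4.6,fy=4.6,interpolation=cv2.INTER_CUBIC))
a=cv2.imread('pics/scene0.png')[170:290,190:320];cv2.imwrite('pics/sc.png',cv2.resize(a,None,fx=5,fy=5,interpolation=cv2.INTER_CUBIC))
E
```

```text
(no output)
```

View pics/tc.png

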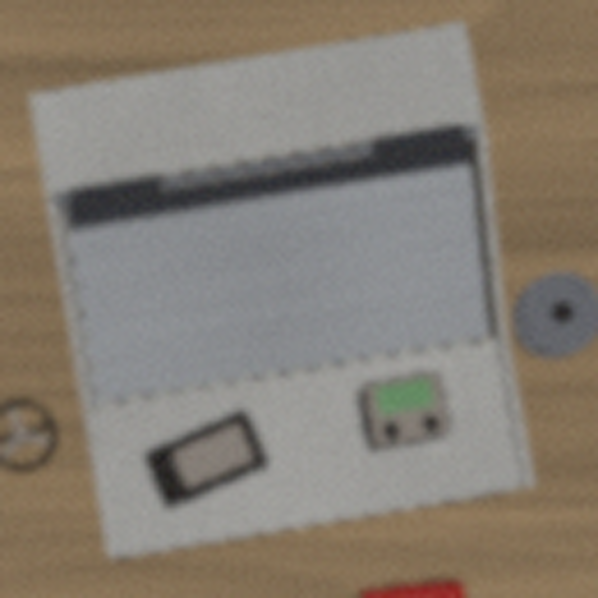

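View pics/sc.png

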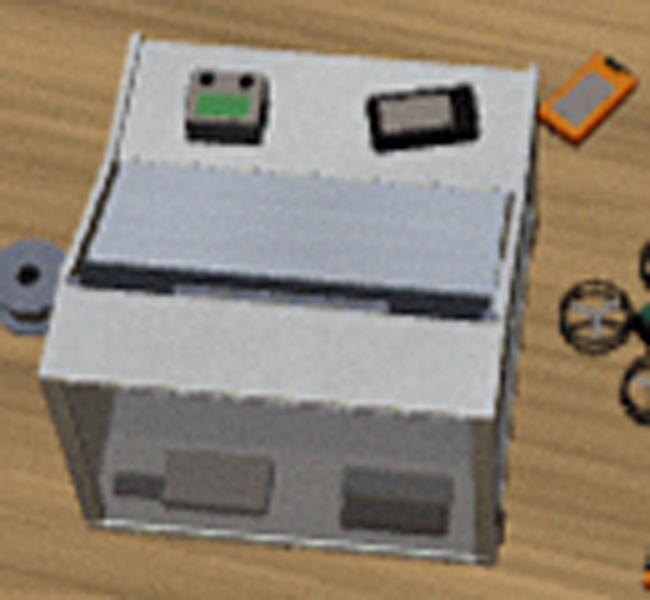

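Run:
```python
from bench import *
from h import *
t=calibration('top');s=calibration('scene')
f=lambda L:np.array(L)/4.6+[255,115]-0.39
g=lambda L:np.array(L)/5+[190,170]-0.4
dt=np.load('top0.npz')['d'];ds=np.load('scene0.npz')['d']
def show(n,tp,sp,z):
    for nm,c,L in(('top',t,tp and f(tp)),('scn',s,sp and g(sp))) if False else [x for x in (('top',t,f(tp) if tp else None),('scn',s,g(sp) if sp else None)) if x[2] is not None]:
        P=onplane(c,L,z);print(n,nm,np.round(P[:,:2]*1000).tolist(),'mean',np.round(P.mean(0)*1000,1), 'edges',np.round(np.linalg.norm(np.diff(P[:,:2],axis=0),axis=1)*1000))
show('deckback',[[32,95],[463,22]],[[500,418],[40,378]],.19)
show('front',[[108,556],[533,486]],[[536,68],[134,36]],.146)
show('edge',[[102,402],[492,342]],[[512,190],[122,160]],.14)
show('pack',[[150,460],[246,413],[267,462],[170,506]],[[470,85],[368,98],[375,140],[478,127]],.154)
show('tester',[[372,450],[360,380],[438,373],[450,437]],[[188,75],[186,128],[264,128],[266,75]],.166)
# depth checks
for n,p in(('pack',[208,460]),('tester',[405,412]),('shelf',[300,490]),('deck',[250,100]),('flap',[280,290])):
    u=f([p])[0];print(n,np.round(depthpt(t,[u],[dt[int(round(u[1])),int(round(u[0]))]])*1000))
for n,p in(('pack',[420,112]),('tester',[225,105]),('shelf',[310,150]),('deck',[300,345])):
    u=g([p])[0];print(n,np.round(depthpt(s,[u],[ds[int(round(u[1])),int(round(u[0]))]])*1000))
```

```text
deckback top [[674.0, 62.0], [708.0, -172.0]] mean [690.9 -54.9 190. ] edges [237.]
deckback scn [[672.0, 70.0], [707.0, -169.0]] mean [689.5 -49.3 190. ] edges [242.]
front top [[425.0, 29.0], [457.0, -208.0]] mean [440.6 -89.5 146. ] edges [239.]
front scn [[423.0, 31.0], [456.0, -204.0]] mean [439.8 -86.6 146. ] edges [237.]
edge top [[511.0, 30.0], [538.0, -189.0]] mean [524.4 -79.6 140. ] edges [221.]
edge scn [[504.0, 36.0], [537.0, -186.0]] mean [520.9 -74.7 140. ] edges [224.]
pack top [[477.0, 4.0], [501.0, -49.0], [474.0, -60.0], [451.0, -6.0]] mean [475.6 -27.9 154. ] edges [59. 29. 59.]
pack scn [[449.0, -2.0], [472.0, -57.0], [499.0, -45.0], [476.0, 9.0]] mean [474.1 -23.7 154. ] edges [59. 29. 59.]
tester top [[478.0, -117.0], [516.0, -112.0], [519.0, -154.0], [484.0, -160.0]] mean [ 499.4 -135.6  166. ] edges [39. 43. 36.]
tester scn [[489.0, -158.0], [524.0, -149.0], [513.0, -106.0], [478.0, -115.0]] mean [ 500.9 -132.   166. ] edges [36. 44. 36.]
pack [[476. -28. 158.]]
tester [[ 498. -135.  167.]]
shelf [[458. -79. 141.]]
deck [[666. -55. 195.]]
flap [[568. -70. 162.]]
pack [[474. -25. 153.]]
tester [[ 499. -134.  159.]]
shelf [[509. -81. 146.]]
deck [[656. -42. 191.]]
```

Two views agree to about 4 mm:
- **Box:** centre about (565,-70), yaw about 0.141.
- **Pack:** box frame about (-83,+56), yawed a further 16°.
- **Tester:** box frame about (-73,-54).

Edge lengths match the given sizes. Plan: align tool x with box x, with the front finger on the flap and the rear finger behind the pack.

```bash
cat >> h.py <<'E'
C=np.array([565.,-70.]);YAW=0.141
def b2w(x,y): c,s=np.cos(YAW),np.sin(YAW);return C+[c*x-s*y,s*x+c*y]
def state(o):
    p=np.array(o['tcp_pos'])*1000;X=R.from_rotvec(o['orientation']).as_matrix()
    c,s=np.cos(YAW),np.sin(YAW);d=p[:2]-C
    return p,X,np.array([c*d[0]+s*d[1],-s*d[0]+c*d[1]]),np.arctan2(X[1,0],X[0,0])
def plan(o,xyz,yaw,n):
    p,X,_,a=state(o);dw=(np.array(xyz)-p)/n;da=(yaw-a)/n
    for k in range(n):
        M=X@R.from_rotvec([0,0,-da*k]).as_matrix();print(np.round(M.T@dw,1).tolist(),round(-da,4))
E
python3 - <<'E'
from bench import *
from h import *
t=b2w(-72,56);print(t)
plan(get_obs(),[*t,215],YAW,16)
E
```

```text
[485.84466842 -24.67414112]
[-29.3, -27.5, -0.5] -0.0828
[-26.9, -29.9, -0.5] -0.0828
[-24.3, -32.0, -0.5] -0.0828
[-21.6, -33.9, -0.5] -0.0828
[-18.7, -35.6, -0.5] -0.0828
[-15.7, -37.0, -0.5] -0.0828
[-12.6, -38.2, -0.5] -0.0828
[-9.4, -39.1, -0.5] -0.0828
[-6.1, -39.7, -0.5] -0.0828
[-2.8, -40.1, -0.5] -0.0828
[0.5, -40.2, -0.5] -0.0828
[3.8, -40.0, -0.5] -0.0828
[7.1, -39.6, -0.5] -0.0828
[10.4, -38.8, -0.5] -0.0828
[13.5, -37.8, -0.5] -0.0828
[16.6, -36.6, -0.5] -0.0828
```

Request:
{"method": "servo_tool", "body": {"increments": [-29, -27.5, -1, 0, 0, -0.083, 85, -27, -30, -1, 0, 0, -0.083, 85, -24, -32, -1, 0, 0, -0.083, 85, -21.5, -34, -1, 0, 0, -0.083, 85, -18.5, -35.5, 0, 0, 0, -0.083, 85, -15.5, -37, 0, 0, 0, -0.083, 85, -12.5, -38, 0, 0, 0, -0.083, 85, -9.5, -39, 0, 0, 0, -0.083, 85]}}

```text
clock: 1.1
tcp_pos: [0.3709, -0.3246, 0.2106]
orientation: [-3.037, 0.803, 0.001]
contact_force: [-0.2, -0.2, 0.7]
grip_width: 0.0853
```

Request:
{"method": "servo_tool", "body": {"increments": [-6, -39.5, 0, 0, 0, -0.083, 85, -3, -40, 0, 0, 0, -0.083, 85, 0.5, -40, 0, 0, 0, -0.083, 85, 4, -40, 0, 0, 0, -0.083, 85, 7, -39.5, 0, 0, 0, -0.083, 85, 10, -39, 0, 0, 0, -0.083, 85, 13.5, -38, 0, 0, 0, -0.083, 85, 16.5, -36.5, 0, 0, 0, -0.083, 85]}}

```text
clock: 2.1
tcp_pos: [0.4852, -0.025, 0.2106]
orientation: [3.133, 0.23, -0.001]
contact_force: [0.8, -0.4, -0.1]
grip_width: 0.0849
```

Run:
```python
from bench import *
from h import *
o=get_obs();print(o['clock'],state(o),o['contact_force'],o['grip_width'])
for n in("scene","top"):
    im,d=grab_frame(n);np.savez(f"{n}1.npz",im=im,d=d)
    im=cv2.cvtColor(im,cv2.COLOR_RGB2BGR)
    a=im[130:270,180:340] if n=='scene' else im[115:255,245:405]
    cv2.imwrite(f"pics/{n}1.png",cv2.resize(a,None,fx=5,fy=4 if 0 else 5,interpolation=cv2.INTER_CUBIC)[:600] if 0 else cv2.resize(a,None,fx=4.2,fy=4.2,interpolation=cv2.INTER_CUBIC))
```

```text
2.1 (array([485.21012184, -24.97785652, 210.61389856]), array([[ 9.89288090e-01,  1.45975874e-01, -3.45258579e-04],
       [ 1.45975825e-01, -9.89288144e-01, -1.63800928e-04],
       [-3.65471203e-04,  1.11646902e-04, -9.99999927e-01]]), array([-72.67093144,  55.78847359]), np.float64(0.1464993015382399)) [ 0.80571609 -0.36567653 -0.05295589] 0.08492417084862151
```

View pics/scene1.png

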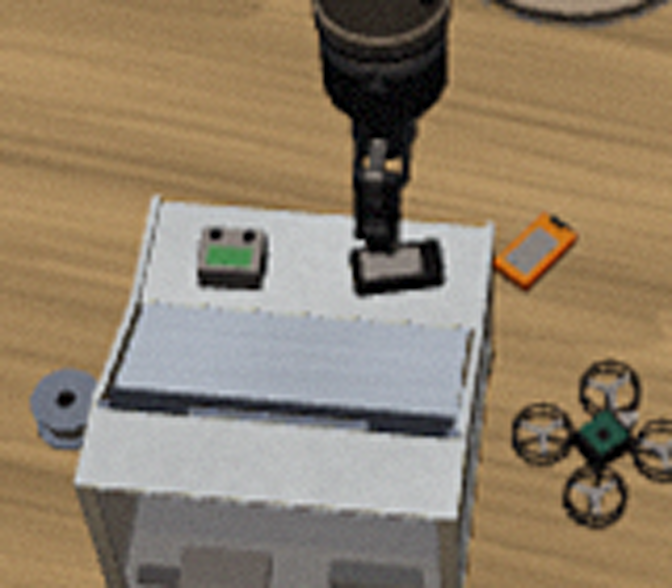

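View pics/top1.png

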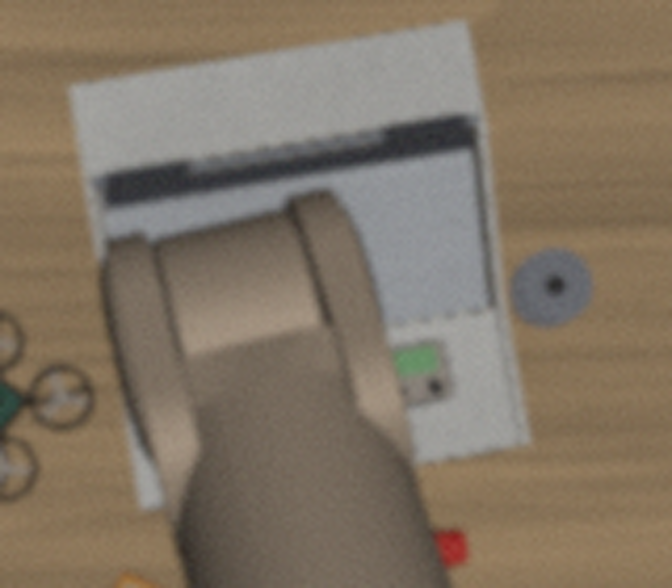

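The scene view shows the front fingertip ending at about (378,243) in the crop, beside the pack and above it. The arm covers the pack in the top view. I'll work out how high the open fingertips really are.

Run:
```python
from bench import *
from h import *
s=calibration('scene');o=get_obs()
d=np.load('scene1.npz')['d']
ex=np.array([np.cos(YAW),np.sin(YAW),0]);c3=np.array([.565,-.070,0])
for p in([378,236],[378,243],[378,248],[360,235],[398,240]):
    uv=np.array(p)/4.2+[180,130]-.38
    r=ray(s,[uv])[0];k=(-.0157-(s['eye']-c3)@ex)/(r@ex)
    P=s['eye']+k*r;print(p,np.round(P*1000),'depth',np.round(depthpt(s,[uv],[d[int(round(uv[1])),int(round(uv[0]))]])*1000))
for dx in(57,43):
  for z in(210,223,230):
    w=b2w(-72.7+dx,55.8);print(dx,z,(proj(s,[[*w/1000,z/1000]])-[180,130]+.38)*4.2)
```

```text
[378, 236] [541. -15. 283.] depth [[555. -10. 303.]]
[378, 243] [541. -15. 275.] depth [[539. -16. 272.]]
[378, 248] [541. -15. 269.] depth [[534. -18. 258.]]
[360, 235] [543. -26. 282.] depth [[556. -22. 302.]]
[398, 240] [540.  -3. 280.] depth [[529.  -6. 263.]]
57 210 [[378.36207199 300.11684777]]
57 223 [[377.68365941 288.97382555]]
57 230 [[377.31408507 282.90271832]]
43 210 [[380.93847309 282.05330628]]
43 223 [[380.28345674 270.83137123]]
43 230 [[379.92665177 264.71770356]]
```

The apparent tip doesn't match the expected height, so I'll look closer at the image and depth.

Run:
```python
from bench import *
from h import *
s=calibration('scene')
z=np.load('scene1.npz');im=cv2.cvtColor(z['im'],cv2.COLOR_RGB2BGR);d=z['d']
cv2.imwrite('pics/z1.png',cv2.resize(im[125:205,245:305],None,fx=7.4,fy=7.4,interpolation=cv2.INTER_NEAREST))
uv=[[270,v] for v in range(150,206,3)]
P=depthpt(s,uv,[d[v,u] for u,v in uv]);print(np.c_[[v for _,v in uv],np.round(P*1000)])
o=get_obs();print(o['tcp_pos'],o['joints'])
```

```text
[[150. 515. -17. 398.]
 [153. 520. -16. 393.]
 [156. 518. -17. 378.]
 [159. 521. -16. 369.]
 [162. 517. -18. 352.]
 [165. 526. -16. 351.]
 [168. 533. -14. 348.]
 [171. 544. -11. 352.]
 [174. 550.  -9. 347.]
 [177. 546. -11. 329.]
 [180. 553.  -9. 327.]
 [183. 546. -12. 302.]
 [186. 555.  -9. 303.]
 [189. 534. -17. 257.]
 [192. 478. -35. 156.]
 [195. 489. -32. 158.]
 [198. 495. -30. 152.]
 [201. 498. -30. 140.]
 [204. 512. -26. 147.]]
[ 0.48613716 -0.02123492  0.21096064] [ 0.41397658  0.20729668 -0.56077686  1.95924756  0.1271529   1.0084564
 -0.05268344]
```

View pics/z1.png

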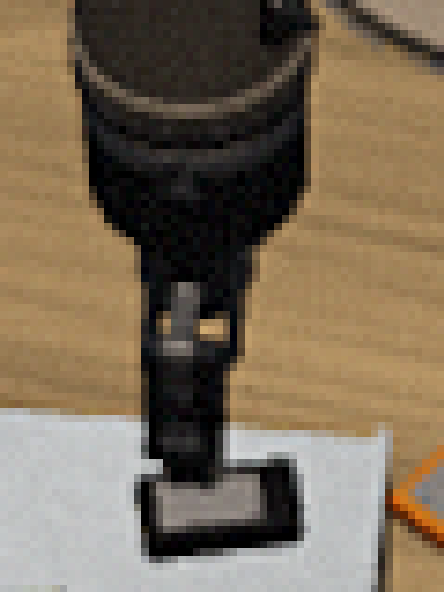

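Run:
```python
from bench import *
from h import *
for n in('scene','top'):
    c=calibration(n)
    for z in(.206,.25,.28,.36): print(n,z,proj(c,[[.254,-.625,z]]))
s=calibration('scene')
im=cv2.imread('pics/scene0.png');cv2.imwrite('pics/g0.png',cv2.resize(im[0:110,40:160],None,fx=5,fy=5,interpolation=cv2.INTER_NEAREST))
im=cv2.imread('pics/top0.png');cv2.imwrite('pics/g1.png',cv2.resize(im[270:360,480:560],None,fx=6,fy=6,interpolation=cv2.INTER_NEAREST))
for uv in proj(s,[[.254,-.625,z] for z in(.206,.28,.36)]):print(uv)
```

```text
scene 0.206 [[108.27049674  90.27483946]]
scene 0.25 [[104.27895198  80.12249265]]
scene 0.28 [[101.46068817  72.94574132]]
scene 0.36 [[93.53425132 52.72219076]]
top 0.206 [[545.90898982 296.69648202]]
top 0.25 [[556.77503232 299.10095429]]
top 0.28 [[564.69210586 300.8496181 ]]
top 0.36 [[588.09878037 306.00249667]]
[108.27049674  90.27483946]
[101.46068817  72.94574132]
[93.53425132 52.72219076]
```

View pics/g0.png

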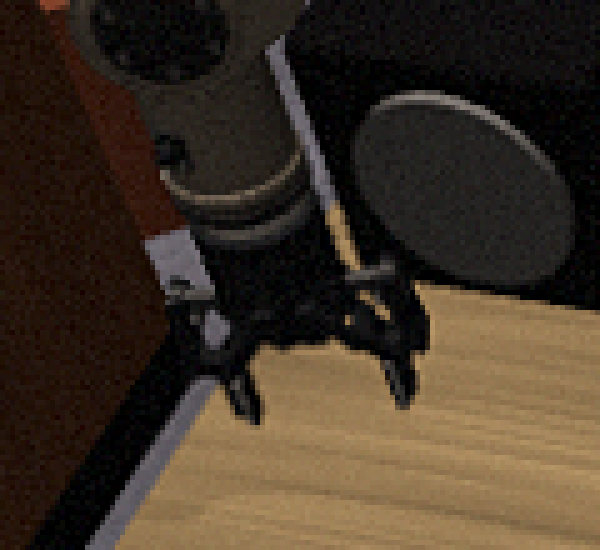

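View pics/g1.png

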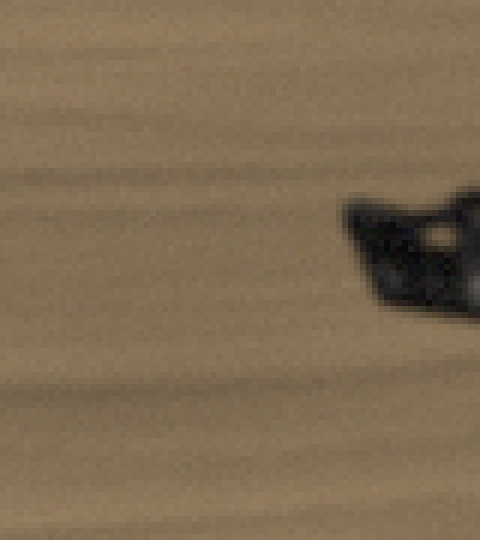

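Run:
```python
from bench import *
from h import *
s,t=calibration('scene'),calibration('top')
a=np.array([.378,-.926])
for off in(-.05,.05):
  for z in(.206,.22,.23,.24,.25):
    P=[[*(np.array([.254,-.625])+off*a),z]];print(off,z,np.round(proj(s,P)[0],1),np.round(proj(t,P)[0],1))
# two-view near tip: scene tips vs current
uvL,uvR=[91,84],[120.4,81]
for uv in(uvL,uvR):
  for z in(.206,.22,.24,.25):print(uv,z,np.round(onplane(s,[uv],z)[0]*1000))
```

```text
-0.05 0.206 [124.   88.4] [528.4 305.4]
-0.05 0.22 [122.9  85.2] [531.6 306.2]
-0.05 0.23 [122.   82.9] [533.9 306.9]
-0.05 0.24 [121.2  80.6] [536.3 307.5]
-0.05 0.25 [120.4  78.2] [538.7 308.2]
0.05 0.206 [92.5 92.1] [563.1 288.1]
0.05 0.22 [91.2 89. ] [566.6 288.7]
0.05 0.23 [90.2 86.7] [569.2 289.2]
0.05 0.24 [89.2 84.4] [571.9 289.6]
0.05 0.25 [88.2 82. ] [574.5 290.1]
[91, 84] 0.206 [ 241. -692.  206.]
[91, 84] 0.22 [ 253. -682.  220.]
[91, 84] 0.24 [ 270. -666.  240.]
[91, 84] 0.25 [ 279. -659.  250.]
[120.4, 81] 0.206 [ 207. -604.  206.]
[120.4, 81] 0.22 [ 219. -594.  220.]
[120.4, 81] 0.24 [ 237. -580.  240.]
[120.4, 81] 0.25 [ 246. -574.  250.]
```

Two-view check at the start pose: the open fingertips sit about 32 mm above the reported TCP. I'll rely on the images for tip height and lower partway.

Request:
{"method": "servo_tool", "body": {"increments": [0, 3, 9, 0, 0, 0, 85, 0, 0, 10, 0, 0, 0, 85, 0, 0, 10, 0, 0, 0, 85, 0, 0, 10, 0, 0, 0, 85, 0, 0, 10, 0, 0, 0, 85, 0, 0, 10, 0, 0, 0, 85, 0, 0, 10, 0, 0, 0, 85, 0, 0, 0, 0, 0, 0, 85]}}

```text
clock: 3.2
tcp_pos: [0.485, -0.029, 0.1409]
orientation: [-3.133, -0.226, 0.002]
contact_force: [0.8, -0.1, 0.4]
grip_width: 0.0853
```

```bash
cat > look.py <<'E'
import sys
from bench import *
from h import *
s=calibration('scene')
im,d=grab_frame('scene');o=get_obs();p,X,b,a=state(o);print(o['clock'],p.round(1),b.round(1),a.round(3),o['contact_force'].round(2),round(o['grip_width'],4))
np.savez('last.npz',im=im,d=d)
im=cv2.cvtColor(im,cv2.COLOR_RGB2BGR);u0,v0,w,h,f=235,150,80,75,8
cv2.imwrite(f'pics/{sys.argv[1]}.png',cv2.resize(im[v0:v0+h,u0:u0+w],None,fx=f,fy=f,interpolation=cv2.INTER_CUBIC))
for dx in(43,57):
  for dz in(0,13,19,32):
    print(dx,dz,((proj(s,[[*b2w(b[0]+dx,b[1])/1000,(p[2]+dz)/1000]])-[u0,v0]+.44)*f).round())
E
python3 look.py l2
```

```text
3.25 [485.4 -29.  141.5] [-73.   51.8] 0.144 [ 0.13 -0.1  -0.06] 0.0848
43 0 [[281. 483.]]
43 13 [[280. 464.]]
43 19 [[279. 454.]]
43 32 [[278. 434.]]
57 0 [[276. 517.]]
57 13 [[275. 497.]]
57 19 [[275. 488.]]
57 32 [[273. 468.]]
```

View pics/l2.png

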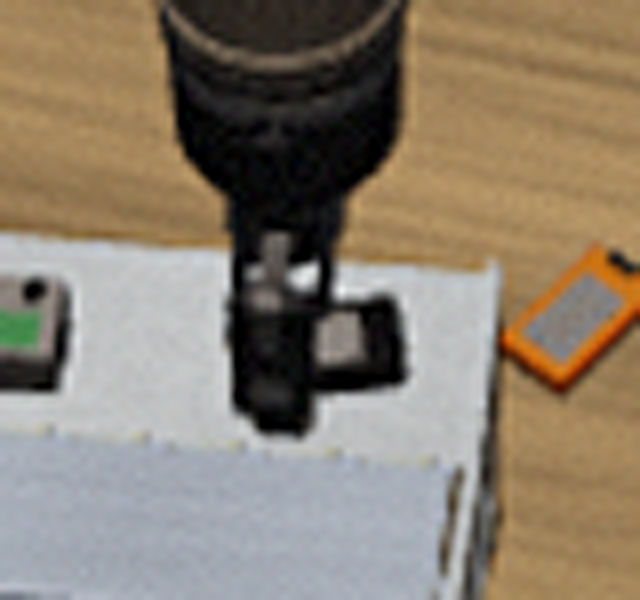

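The front finger stands beyond the pack, with its tip end at about (281,432) in the crop. That puts the tip at about 175 mm, roughly 4 mm to the right of the pack's centre. I'll shift left and go lower.

Request:
{"method": "servo_tool", "body": {"increments": [0, -2, 4, 0, 0, 0, 85, 0, -2, 4, 0, 0, 0, 85, 0, 0, 4, 0, 0, 0, 85, 0, 0, 4, 0, 0, 0, 85, 0, 0, 3, 0, 0, 0, 85, 0, 0, 2, 0, 0, 0, 85, 0, 0, 0, 0, 0, 0, 85, 0, 0, 0, 0, 0, 0, 85]}}

```text
clock: 4.25
tcp_pos: [0.4851, -0.0251, 0.1209]
orientation: [3.133, 0.226, 0.0]
contact_force: [0.4, 0.3, -0.2]
grip_width: 0.085
```

```bash
python3 look.py l3
```

```text
4.3 [485.2 -25.1 120.9] [-72.7  55.6] 0.144 [-0.45 -1.14  0.75] 0.0851
43 0 [[294. 516.]]
43 13 [[293. 496.]]
43 19 [[292. 487.]]
43 32 [[291. 468.]]
57 0 [[289. 549.]]
57 13 [[288. 530.]]
57 19 [[287. 521.]]
57 32 [[286. 501.]]
```

View pics/l3.png

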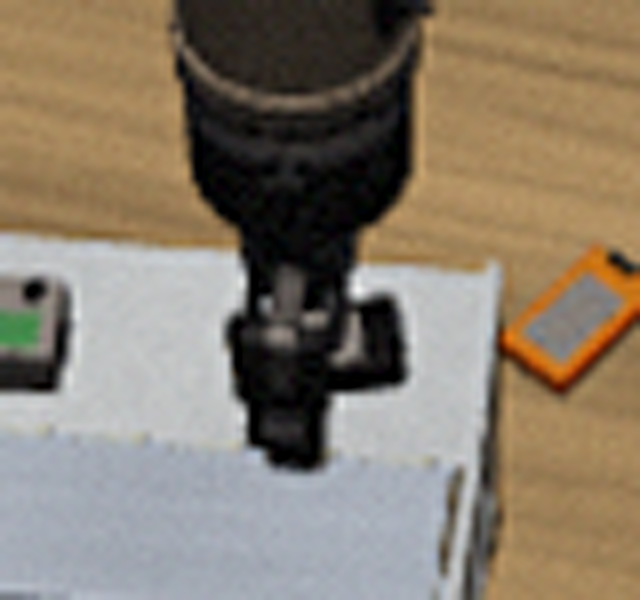

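The tip ends at (295,465), just over the flap's edge line. It's at about 155 mm, so I'll go down another 8 mm.

Request:
{"method": "servo_tool", "body": {"increments": [0, 0, 2, 0, 0, 0, 85, 0, 0, 2, 0, 0, 0, 85, 0, 0, 2, 0, 0, 0, 85, 0, 0, 2, 0, 0, 0, 85, 0, 0, 0, 0, 0, 0, 85, 0, 0, 0, 0, 0, 0, 85, 0, 0, 0, 0, 0, 0, 85, 0, 0, 0, 0, 0, 0, 85]}}

```text
clock: 5.3
tcp_pos: [0.4851, -0.0251, 0.1129]
orientation: [3.133, 0.226, 0.0]
contact_force: [-0.4, 0.1, -0.5]
grip_width: 0.0851
```

```bash
python3 look.py l4
```

```text
5.35 [485.  -25.1 112.9] [-72.9  55.7] 0.144 [-0.22 -0.5  -0.54] 0.0852
43 0 [[295. 527.]]
43 13 [[293. 508.]]
43 19 [[293. 499.]]
43 32 [[292. 480.]]
57 0 [[290. 561.]]
57 13 [[289. 542.]]
57 19 [[288. 533.]]
57 32 [[287. 513.]]
```

View pics/l4.png

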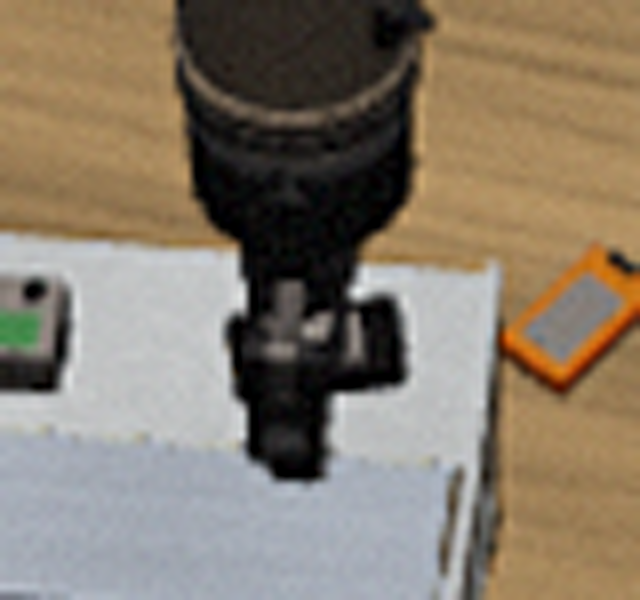

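No contact yet and the tip is at about (295,478), so I'll keep lowering in small steps.

Request:
{"method": "servo_tool", "body": {"increments": [0, 0, 1, 0, 0, 0, 85, 0, 0, 1, 0, 0, 0, 85, 0, 0, 1, 0, 0, 0, 85, 0, 0, 1, 0, 0, 0, 85, 0, 0, 0, 0, 0, 0, 85, 0, 0, 0, 0, 0, 0, 85, 0, 0, 0, 0, 0, 0, 85, 0, 0, 0, 0, 0, 0, 85]}}

```text
clock: 6.35
tcp_pos: [0.485, -0.0251, 0.1088]
orientation: [3.133, 0.226, 0.0]
contact_force: [0.1, 0.5, 1.1]
grip_width: 0.0846
```

```bash
python3 look.py l5
```

```text
6.4 [485.  -25.1 108.8] [-72.9  55.7] 0.144 [ 0.69 -0.48  0.8 ] 0.0851
43 0 [[295. 533.]]
43 13 [[294. 514.]]
43 19 [[293. 505.]]
43 32 [[292. 486.]]
57 0 [[290. 566.]]
57 13 [[289. 547.]]
57 19 [[289. 539.]]
57 32 [[287. 519.]]
```

View pics/l5.png

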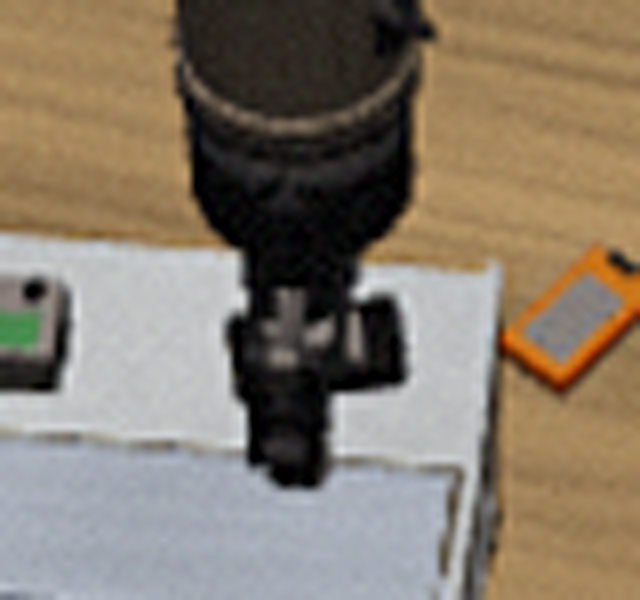

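The dark gap along the flap edge (y about 440–465) shows the flap has started to open, so the tip is about 146 mm up. Now I'll advance along box +x.

Request:
{"method": "servo_tool", "body": {"increments": [2, 0, 1, 0, 0, 0, 85, 3, 0, 0, 0, 0, 0, 85, 3, 0, 0, 0, 0, 0, 85, 3, 0, 0, 0, 0, 0, 85, 3, 0, 0, 0, 0, 0, 85, 3, 0, 0, 0, 0, 0, 85, 3, 0, 0, 0, 0, 0, 85, 0, 0, 0, 0, 0, 0, 85]}}

```text
clock: 7.4
tcp_pos: [0.5052, -0.0222, 0.1079]
orientation: [-3.133, -0.226, -0.001]
contact_force: [-0.1, 0.1, 0.4]
grip_width: 0.085
```

```bash
python3 look.py l6
```

```text
7.45 [505.2 -22.2 107.9] [-52.5  55.8] 0.144 [-0.69  0.01 -0.27] 0.085
43 0 [[289. 583.]]
43 13 [[287. 564.]]
43 19 [[287. 555.]]
43 32 [[286. 536.]]
57 0 [[284. 617.]]
57 13 [[283. 598.]]
57 19 [[282. 589.]]
57 32 [[281. 570.]]
```

View pics/l6.png

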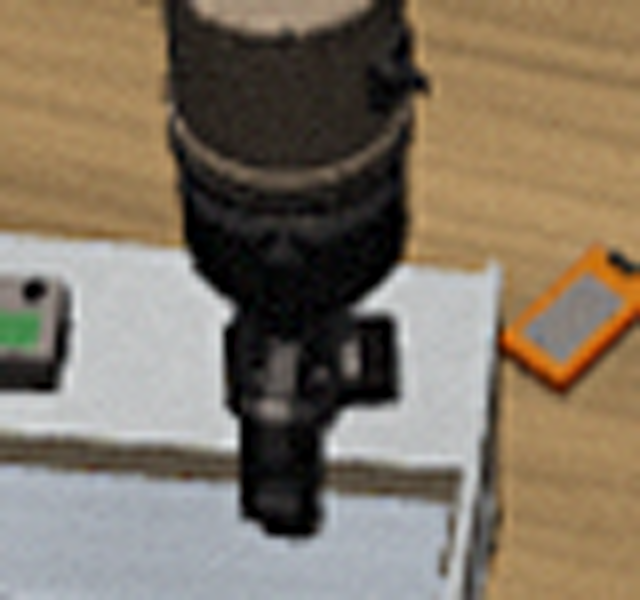

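The flap is opening and the pack has begun moving and turning square. I'll continue.

Request:
{"method": "servo_tool", "body": {"increments": [3, 0, 0, 0, 0, 0, 85, 3, 0, 0, 0, 0, 0, 85, 3, 0, 0, 0, 0, 0, 85, 3, 0, 0, 0, 0, 0, 85, 3, 0, 0, 0, 0, 0, 85, 3, 0, 0, 0, 0, 0, 85, 3, 0, 0, 0, 0, 0, 85, 0, 0, 0, 0, 0, 0, 85]}}

```text
clock: 8.45
tcp_pos: [0.5259, -0.0192, 0.1078]
orientation: [-3.133, -0.226, -0.001]
contact_force: [-2.3, -0.5, 1.3]
grip_width: 0.0851
```

```bash
python3 look.py l7
```

```text
8.5 [525.9 -19.2 107.9] [-31.6  55.8] 0.144 [-1.75  0.7   0.31] 0.0851
43 0 [[282. 634.]]
43 13 [[280. 615.]]
43 19 [[280. 606.]]
43 32 [[279. 587.]]
57 0 [[277. 668.]]
57 13 [[276. 649.]]
57 19 [[275. 641.]]
57 32 [[274. 622.]]
```

View pics/l7.png

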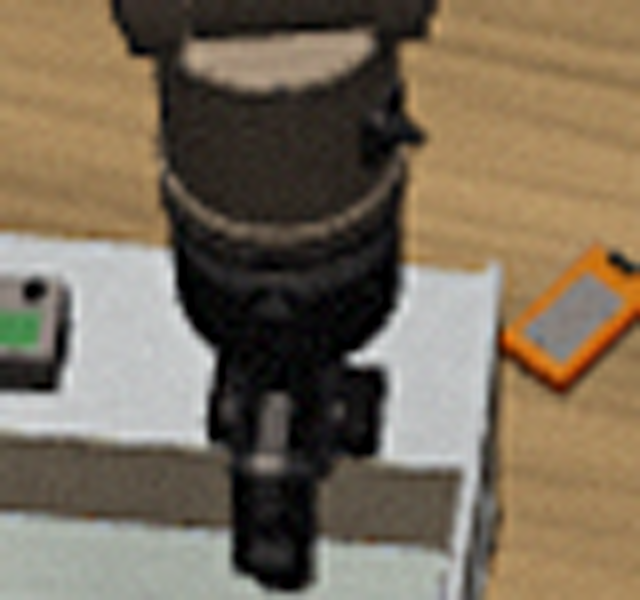

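The pack is square now, with its front at the shelf edge (y about 455), and the flap is well open. Next I'll push it over the edge.

Request:
{"method": "servo_tool", "body": {"increments": [3, 0, 0, 0, 0, 0, 85, 3, 0, 0, 0, 0, 0, 85, 3, 0, 0, 0, 0, 0, 85, 3, 0, 0, 0, 0, 0, 85, 3, 0, 0, 0, 0, 0, 85, 3, 0, 0, 0, 0, 0, 85, 3, 0, 0, 0, 0, 0, 85, 0, 0, 0, 0, 0, 0, 85]}}

```text
clock: 9.5
tcp_pos: [0.5461, -0.0163, 0.1075]
orientation: [3.133, 0.226, -0.002]
contact_force: [-5.2, -0.9, 1.0]
grip_width: 0.0848
```

```bash
sed -i 's/=235,150,80,75,8/=225,165,90,85,7/' look.py; python3 look.py l8
```

```text
9.55 [546.  -16.2 107.6] [-11.2  55.9] 0.144 [-4.46 -0.35  1.2 ] 0.0849
43 0 [[311. 493.]]
43 13 [[310. 477.]]
43 19 [[309. 470.]]
43 32 [[308. 453.]]
57 0 [[307. 524.]]
57 13 [[305. 508.]]
57 19 [[305. 500.]]
57 32 [[304. 484.]]
```

View pics/l8.png

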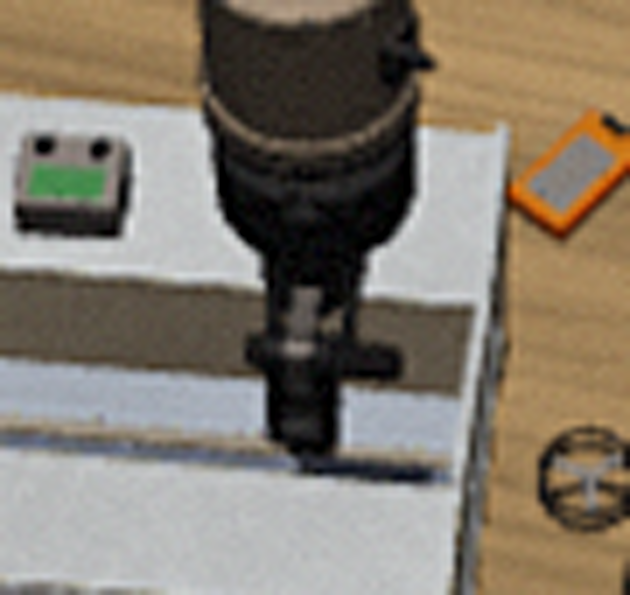

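```bash
python3 - <<'E'
from bench import *
from h import *
s=calibration('scene');z=np.load('last.npz');d=z['d']
for u,v in([277,216],[279,216],[281,216],[263,215],[279,213],[279,218],[288,216],[240,215],[240,220],[240,226]):
    P=depthpt(s,[[u,v]],[d[v,u]])[0]*1000;q=P[:2]-C;c,sn=np.cos(YAW),np.sin(YAW)
    print(u,v,z['im'][v,u],'box',round(c*q[0]+sn*q[1]),round(-sn*q[0]+c*q[1]),'z',round(P[2]))
E
sleep 0; python3 look.py l9
```

```text
277 216 [27 17 22] box -25 73 z 120
279 216 [26 27 27] box -23 79 z 126
281 216 [ 8  9 14] box -21 85 z 129
263 215 [35 29 34] box 55 48 z 252
279 213 [83 77 68] box -46 76 z 104
279 218 [4 0 6] box -20 79 z 120
288 216 [95 85 75] box -48 102 z 88
240 215 [86 79 68] box -45 -41 z 76
240 220 [166 170 182] box -37 -41 z 60
240 226 [161 148 139] box 20 -27 z 124
9.6 [546.  -16.3 107.6] [-11.2  55.8] 0.144 [-5.59  0.44 -0.29] 0.0848
43 0 [[311. 493.]]
43 13 [[309. 477.]]
43 19 [[309. 470.]]
43 32 [[308. 453.]]
57 0 [[306. 524.]]
57 13 [[305. 508.]]
57 19 [[305. 500.]]
57 32 [[303. 484.]]
```

View pics/l9.png

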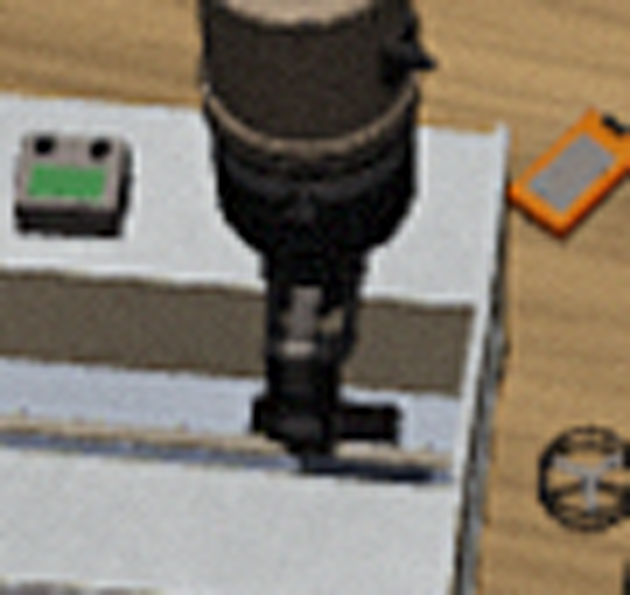

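The first frame caught the pack mid-fall. In the second it is lower, at y about 420. I'll hold the flap open while it settles.

Request:
{"method": "servo_tool", "body": {"increments": [0, 0, 0, 0, 0, 0, 85, 0, 0, 0, 0, 0, 0, 85, 0, 0, 0, 0, 0, 0, 85, 0, 0, 0, 0, 0, 0, 85, 0, 0, 0, 0, 0, 0, 85, 0, 0, 0, 0, 0, 0, 85, 0, 0, 0, 0, 0, 0, 85, 0, 0, 0, 0, 0, 0, 85]}}

```text
clock: 10.6
tcp_pos: [0.546, -0.0163, 0.1076]
orientation: [3.133, 0.226, -0.001]
contact_force: [-4.0, -0.8, 1.1]
grip_width: 0.0848
```

```bash
sed -i 's/=225,165,90,85,7/=190,170,130,120,5/' look.py; python3 look.py l10
```

```text
10.65 [546.  -16.3 107.6] [-11.2  55.8] 0.144 [-5.59 -1.13 -0.36] 0.0852
43 0 [[397. 327.]]
43 13 [[396. 316.]]
43 19 [[396. 311.]]
43 32 [[395. 299.]]
57 0 [[394. 349.]]
57 13 [[393. 338.]]
57 19 [[393. 332.]]
57 32 [[392. 321.]]
```

View pics/l10.png

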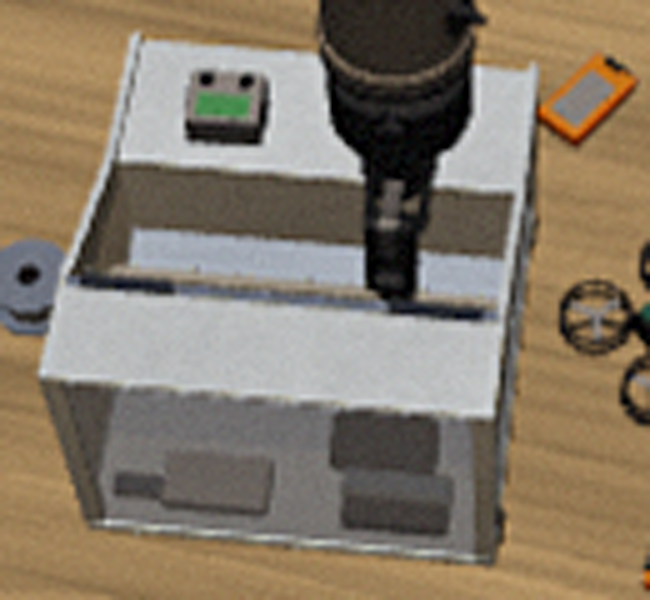

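The pack shows through the rear window at (385,440), against the other cell and clear of the flap. I'll withdraw back and up so the flap closes with the finger.

Request:
{"method": "servo_tool", "body": {"increments": [-5, 0, -1, 0, 0, 0, 85, -5, 0, -2, 0, 0, 0, 85, -6, 0, -3, 0, 0, 0, 85, -6, 0, -4, 0, 0, 0, 85, -6, 0, -4, 0, 0, 0, 85, -6, 0, -4, 0, 0, 0, 85, -6, 0, -4, 0, 0, 0, 85, -6, 0, -4, 0, 0, 0, 85]}}

```text
clock: 11.65
tcp_pos: [0.5002, -0.0229, 0.1339]
orientation: [-3.133, -0.226, 0.001]
contact_force: [-0.7, 0.7, 0.4]
grip_width: 0.0851
```

Request:
{"method": "servo_tool", "body": {"increments": [-3, 0, -8, 0, 0, 0, 85, 0, 0, -12, 0, 0, 0, 85, 0, 0, -15, 0, 0, 0, 85, 0, 0, -15, 0, 0, 0, 85, -15, 0, -15, 0, 0, 0, 85, -15, 0, -10, 0, 0, 0, 85, -10, 0, 0, 0, 0, 0, 85, 0, 0, 0, 0, 0, 0, 85]}}

```text
clock: 12.65
tcp_pos: [0.4578, -0.0292, 0.2089]
orientation: [3.133, 0.225, 0.0]
contact_force: [0.0, -0.2, 0.5]
grip_width: 0.0852
```

```bash
python3 look.py l11
python3 - <<'E'
from bench import *
import cv2
im,d=grab_frame('top');cv2.imwrite('pics/t11.png',cv2.cvtColor(im,cv2.COLOR_RGB2BGR))
E
```

```text
12.7 [458.2 -29.1 208.8] [-99.9  55.5] 0.144 [ 0.32 -0.39  0.49] 0.0849
43 0 [[409.  96.]]
43 13 [[409.  83.]]
43 19 [[408.  76.]]
43 32 [[407.  62.]]
57 0 [[406. 117.]]
57 13 [[405. 104.]]
57 19 [[405.  97.]]
57 32 [[404.  84.]]
```

View pics/l11.png

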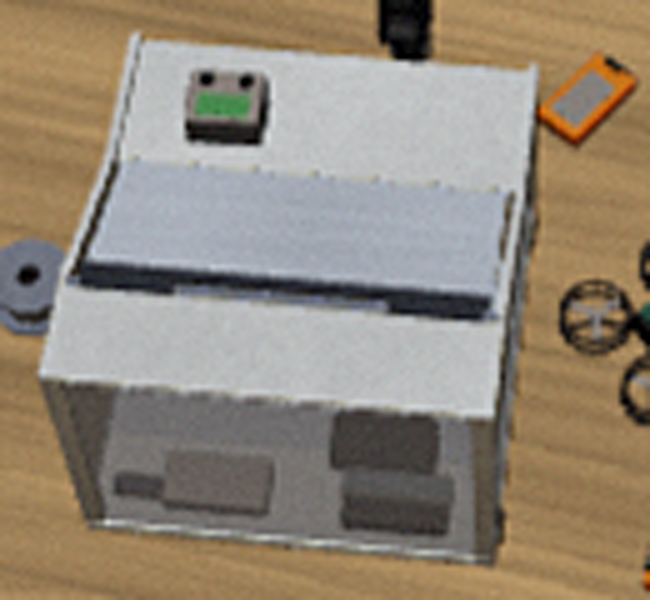

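View pics/t11.png

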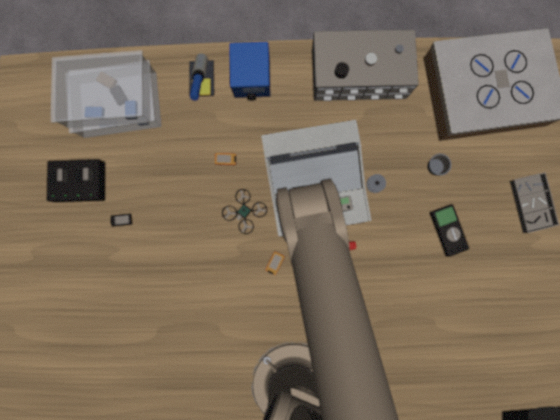

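The flap is shut, the tester hasn't moved, and the pack sits in the window at (385,440), as it did two seconds ago. One check of its height, then I'll hand in.

Run:
```python
from bench import *
from h import *
s=calibration('scene');ex=np.array([np.cos(YAW),np.sin(YAW),0]);c3=np.array([.565,-.07,0])
for p in([385,412],[385,440],[385,470],[395,530]):
    r=ray(s,[np.array(p)/5+[190,170]-.4])[0]
    for bx in(.06,.08,.1,.12):
        P=s['eye']+r*((bx-(s['eye']-c3)@ex)/(r@ex));print(p,bx,round(P[2]*1000),end=' | ')
    print()
a=cv2.imread('pics/l10.png')[405:540,300:480];b=cv2.imread('pics/l11.png')[405:540,300:480];print(cv2.absdiff(a,b).mean())
```

```text
[385, 412] 0.06 58 | [385, 412] 0.08 97 | [385, 412] 0.1 135 | [385, 412] 0.12 174 | 
[385, 440] 0.06 22 | [385, 440] 0.08 62 | [385, 440] 0.1 102 | [385, 440] 0.12 142 | 
[385, 470] 0.06 -17 | [385, 470] 0.08 24 | [385, 470] 0.1 65 | [385, 470] 0.12 106 | 
[395, 530] 0.06 -100 | [395, 530] 0.08 -57 | [395, 530] 0.1 -14 | [395, 530] 0.12 30 | 
2.8112071330589847
```

The ray to the pack meets the ramp near box x = 70 mm at about 45 mm height, well under the 90 mm limit, and it isn't moving.

```bash
python3 -c "
from bench import *
print(hand_in())"
```

```text
the job is handed in; nothing more can be done
None
```

The spent battery is in the box and the flap has closed by itself. I handed the job in at about 12.8 s of the 35 s allowed; no verdict was reported.

The front finger opened the flap and held it open. The rear finger pushed the battery square and over the shelf edge. I then withdrew back and up, so the flap closed with the finger.

**Last checks**
- **Flap:** it looks fully shut in the final picture, though I did not measure its angle.
- **Battery:** it shows through the rear window, unchanged over the last 2 s, at an estimated height of about 45 mm. That estimate assumes it lies on the ramp; the limit is 90 mm.
- **Tester and other things:** the tester and the parts of the bench I could see look unmoved. In the last top view the arm hid much of the screwdriver, but the fingers never went near it.
- **Robot:** it is clear of everything, with contact force at noise level (under 1 N).

**Disagreements**
- **Fingertip height:** the open fingertips appeared about 32 mm above the reported TCP, more than the 13 mm I expected. I set the height from the pictures and from the first sign of the flap moving.
- **Camera agreement:** the two views differed by about 4–6 mm sideways, within the margins I used.

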